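# Lock the round guard post in the counter clamp

## Task

Take the round steel post (not the six-sided one) by its stub from the white storage block and put it in the clamp on the counter: ease it down past the drag until its foot is fully home on the stop hidden inside, without ramming it. Then, with the post home, swing the clamp's lever fully closed, gently, so the post is locked upright, and let go. Leave the six-sided post, the cup and the shaker where they are.

Things in the scene. Friction and masses are not known exactly. Their poses are not given: they have to be found in the camera images.
- post: The round post: plain bright steel bar, 16 mm diameter, 113 mm long, about 0.18 kg, upright in one pocket of the storage block. Origin at the centre of its foot (lower end), z up along it. Flat foot with a 4 mm high, 2.5 mm wide chamfer. A fixed collar, 36 mm diameter, goes round it from 75 to 81 mm above the foot; the 32 mm stub above the collar is what to grip.
- hex_post: Bystander: a taller six-sided steel post, 18 mm across the flats, 140 mm long, with a six-sided collar 36 mm across and 12 mm thick, standing in the other pocket. Origin at the centre of its foot, z up. Not to be used.
- rack: White plastic storage block, 60 (x) x 170 (y) x 50 mm high, fixed to the counter. Origin at the centre of its underside. Two round pockets 24 mm wide and 40 mm deep (floor 10 mm above the counter) at y = +50 and -50 mm; which post is in which pocket varies.
- clamp: Aluminium clamp block 60 x 60 x 85 mm high on a thin steel foot plate, fixed to the counter, yaw varies. Origin on the bore's axis at the underside, z up along the bore; the lever's pivot post stands at x = +42 mm. With the lever closed a jaw inside grips the bar; a bar not yet inserted then no longer fits.
- clamp_mouth (a point): Centre of the mouth of the vertical bore, 85 mm above the counter. Bore 18.5 mm wide, 2 mm chamfer. The depth stop in the bore is a rigid steel pad somewhere 32 to 58 mm below the mouth, out of sight; its depth differs every time and is not measured: feel for it by the push force rising well above the drag. It bears up to 35 N.
- clamp_ball (a point): Middle of the bore 12 mm below the mouth, where a sprung ball in the wall rubs on the bar: from there on the bar must be pushed down with some 2 to 8 N (differs from time to time) and it stays where it is left, even short of the stop.
- lever (a joint): The clamp's lever, turning about a vertical axis. 0 = open: its arm points along the clamp's +x, away from the bore. It grows to 1.4 rad = fully closed (end of travel), turning clockwise seen from above. Starts between 0.05 and 0.25. It is stiff: pushing at the knob takes about 5 N at first and 8 N near the end; it stays where it is left and bears up to 40 N from the hand.
- lever_hinge (a point): Point on the lever's vertical axis of rotation, 59 mm above the counter.
- lever_knob (a point): Centre of the top of the lever's upright black round knob, 16 mm diameter, 100 mm from the hinge axis. Its top is 115 mm above the counter; the flat steel arm under it is 14 mm wide and its upper side is 70 mm above the counter, so 45 mm of the knob stand free.
- cup: Bystander: white ceramic cup with a handle, 90 mm wide, 60 mm high, about 0.25 kg. Origin at the centre of its underside.
- shaker: Bystander: small glass shaker with a steel cap, 40 mm diameter, 80 mm high. Origin at the centre of its underside.
There are look-alikes about, which are no part of the job. What is meant by the clamp is not pink, and is the larger of those in its own colour. What is shaped like the post but yellow is not meant.

How it is judged (in metres and radians):
On the way, in this order (a step that is already met when the one before it is completed fails the run):
1. the round post stands fully home on the clamp's hidden stop while the lever is still open (distance between post and stop_c0 below 0.012 m and angle between the z axis of post and the z axis of clamp, either way round below 0.08 rad and horizontal distance between post and clamp below 0.004 m and value of joint lever below 0.6 rad), for 0.2 s.
2. the lever is swung fully closed with the post still home (distance between post and stop_c0 below 0.012 m and angle between the z axis of post and the z axis of clamp, either way round below 0.08 rad and horizontal distance between post and clamp below 0.004 m and value of joint lever above 1.3 rad), for 0.2 s.
At the end, for the whole second after the job is handed in: The round post stands in the clamp with its foot within 2 mm of the hidden stop, upright within 0.08 rad and within 4 mm of the bore's axis, at rest; the lever is closed to more than 1.3 rad; nothing is held (all of step 2 and linear speed of post below 0.02 m/s); the robot touches nothing.
It fails at once if the post is rammed onto the stop: more than 35 N (contact force between post and stop_c0 above 35 N).
It fails at once if the lever is forced: more than 40 N from the robot (contact force between lever and the fingers above 40 N or contact force between lever and the arm above 40 N).
It fails at once if the six-sided post, the cup or the shaker is moved by more than 20 mm (distance of any of hex_post, cup, shaker from where it was at the start of the episode above 0.02 m).
It also fails if it takes over 67 s, if anything falls off the work surface, if the arm or the gripper's body presses on something with over 40 N, if the wrist force passes 120 N, or if a joint passes its speed limit or range.

## Robot

A 6-joint arm with a two-finger parallel gripper is mounted at the origin on the work surface. World frame = base frame: x ahead of the robot, y to its left, z up, the work surface at z = 0. Lengths are in m, angles in degrees, forces in N, time in s.
With the tool pointing down it reaches from about 0.325 to 0.9 m from the base axis. Payload 6.1 kg.
Tool frame: the origin (TCP) lies at the centre of the arm's flange, where the gripper is bolted on; the fingertips stand 173 mm ahead of it and the grasp point (between the pads) lies 155 mm ahead of it; z points along the fingers, y is the direction in which the jaws open and shut (so a half turn about z gives the same grasp; the last joint's range is limited). The gripper opens to 85 mm and grips with 20 to 120 N. Pads are 22 mm wide; open, the fingers measure 114 mm over their backs; the gripper's body (76 mm by 85 mm) begins 54 mm behind the grasp point. The pads swing forward as they close: fully open they stand 13 mm farther back than shut.
Start: joints at [-75.923, 12.628, 87.462, -0, 79.91, -7.225], TCP at [0.227, -0.582, 0.405] pointing down, gripper open.
Joint ranges: [-170.65, 170.65], [-52.31, 119.04], [5.05, 147.46], [-71.25, 251.25], [11.57, 151.72], [-153.62, 153.62]. Speed limits (degrees/s): [147.25, 147.25, 172.46, 180, 180, 180].

## Interface

Orientations are given as a 3x3 rotation matrix whose columns are the frame's x, y, z axes.
In Python, from cell import * gives the robot as it stands.
- The arm moves only by the tool carry_out, never from a script. Its argument "commands" is a list of rows, each a list of 2 entries, a list of its own where there are three numbers: the shift along the tool's x, y, z in mm, then the turn, a rotation vector about the tool's x, y, z in rad. A call has 1 to 12 rows; each row is the pose to reach, as a shift and turn from the pose commanded when the call began, along the tool's axes at that moment; what a row does not reach only later rows make up. A row lasts 1/10 s, in which the tool goes at most 50 mm and 8.59 degrees, less where a joint would pass 70% of its speed; a pose out of reach is approached as far as the arm can. A call with a gripper value outside its range is refused whole. "hand" is the opening, from -1 (shut) to 1 (fully open), set as the call begins (left out, the last holds). The fingers move at their own pace and stop on an object; the grip force is fixed at half the most. Time passes only in rows, so rows that repeat a pose let the fingers close. It gives the time, the measured TCP pose, the force and the opening at its end, in the units of the state.
- get_state(): the state, without advancing time (a new reading comes with each control period).
- camera(name): name is "side" or "top" or "wrist"; returns a dict with "pixels" (480x640x3 uint8, red, green, blue), "depth" (480x640 float32, m along the optical axis (not along the pixel's ray), 0 where there is no reading), "intrinsics" (3x3 intrinsics, pixels), "world_to_cam" (4x4, takes a point from world to camera coordinates). Camera axes: x right, y down, z forward; pixel columns grow to the right and rows downward; lengths in m; the calibration is good to about 2 mm. A picture is of the moment at which its call begins.
- hand_in(): hands the job in, once; it reports no verdict.
Trained networks look in the newest picture that a camera, given by its name, has taken for a name from the list of things; names that differ only in an ending like _2 or _b are one class to them, and where a whole thing is asked for, a point or a joint stands for the part that bears it (a point fixed in the world has none). Each returns a list of dicts, best first, with "confidence" (0 to 1); they miss things now and then, are a little off and sometimes report something else, mostly with a low value. They report only what shows in the picture. A call takes as long as a camera call. They do not tell look-alikes from the thing itself.
- boxes_of(target, camera): "xy" ([column, row] in pixels, amid what is visible of it).
- pinpoint(target, camera): "xy" ([column, row] in pixels: a listed point, or the origin of a listed thing).
The state is a dict: "time_s": time; "joint_positions": joint angles; "dq": joint speeds; "joint_efforts": joint torques, N m; "eef_pos": TCP position; "orientation": TCP orientation; "wrist_force": force on the tool from outside, world axes, zero at the start; "ft_torque": the same for the moment, N m; "opening": finger opening in m.
Only numpy, scipy, OpenCV 4.12 (cv2) and the standard library are available. Lean on these libraries where they do the work, as an engineer would, in place of code of your own. Each camera call takes 0.05 s, during which the arm holds its last target.

## Working session

There is one attempt and no reset: what is moved stays moved. The work goes in short steps, Python scripts to look and compute and a tool call to move; the robot and the scene stay as the last step left them, time stands still between calls to the robot, and variables do not carry over. Pictures are saved under pics/ and viewed, and the job is handed in when it is done.

Besides the shell and the picture viewer there is one more tool, called as name([rows], argument=value, ...), one row to a line, values as JSON. carry_out: Moves the arm, as the interface text tells. Its arguments: {"type":"object","properties":{"commands":{"type":"array","items":{"type":"array"}},"hand":{"type":"number"}},"required":["commands"]}

```bash
ls; mkdir -p pics
cat > h.py <<'E'
from cell import *
import numpy as np, cv2
def save(name,cam):
    c=camera(cam); cv2.imwrite(f'pics/{name}.png',c['pixels'][:,:,::-1]); return c
def px2w(c,u,v,z=None,d=None):
    K=c['intrinsics'];T=np.linalg.inv(c['world_to_cam'])
    r=np.linalg.inv(K)@[u,v,1]
    if z is not None:
        R=T[:3,:3]@r; s=(z-T[2,3])/R[2]; return T[:3,3]+s*R
    return T[:3,:3]@(r*d)+T[:3,3]
def w2px(c,p):
    q=c['world_to_cam']@np.append(p,1); q=c['intrinsics']@q[:3]; return q[:2]/q[2]
E
python3 - <<'E'
from h import *
import pickle
s=get_state(); print(s)
for n in ['top','side']:
    c=save(n+'0',n); pickle.dump(c,open(n+'0.pkl','wb'))
    print(n,c['world_to_cam'].round(3).tolist(),c['intrinsics'].tolist())
    for t in ['post','hex_post','rack','clamp','clamp_mouth','lever_knob','lever_hinge','cup','shaker']:
        for f in (boxes_of,pinpoint):
            try: print(t,f.__name__,[(np.round(d['xy']).tolist(),round(d['confidence'],2)) for d in f(t,n)])
            except Exception as e: print(t,e)
print(get_state()['time_s'])
E
```

```text
pics
{'time_s': 0.0, 'joint_positions': array([-7.59233348e+01,  1.26752250e+01,  8.75283353e+01,  1.11010974e-03,
        7.99096601e+01, -7.22413346e+00]), 'dq': array([-0.02520364,  0.0007148 ,  0.00183772, -0.03932767,  0.1035678 ,
        0.05221019]), 'joint_efforts': array([ 6.79667955e-04, -4.96895099e+01, -3.89393306e+01, -1.34614702e-04,
        1.11164982e-02,  7.97590729e-06]), 'eef_pos': array([ 0.22697911, -0.58202505,  0.40357534]), 'orientation': array([[ 9.31687466e-01,  3.63260585e-01, -4.62116576e-04],
       [ 3.63260780e-01, -9.31685523e-01,  1.92136811e-03],
       [ 2.67409980e-04, -1.95798341e-03, -9.99998047e-01]]), 'wrist_force': array([-0.17098263,  1.34460258,  0.99366025]), 'ft_torque': array([ 0.04166722,  0.02545906, -0.03706976]), 'opening': 0.08522399892447387}
top [[0.017, -1.0, 0.018, 0.041], [-0.98, -0.02, -0.197, 0.557], [0.197, -0.014, -0.98, 1.113], [0.0, 0.0, 0.0, 1.0]] [[570.6014396636281, 0.0, 313.3824005545506], [0.0, 570.6014396636281, 251.21233204630983], [0.0, 0.0, 1.0]]
post call [([192.0, 248.0], 0.84), ([152.0, 265.0], 0.53)]
post call
[... 1824 characters left out ...]
.0, 226.0], 0.7), ([287.0, 193.0], 0.66)]
clamp_mouth call [([481.0, 214.0], 0.81), ([284.0, 178.0], 0.66), ([363.0, 214.0], 0.57)]
clamp_mouth call [([488.0, 193.0], 0.95), ([283.0, 168.0], 0.94), ([354.0, 198.0], 0.67), ([253.0, 335.0], 0.26)]
lever_knob call [([403.0, 197.0], 0.96), ([314.0, 169.0], 0.69)]
lever_knob call [([422.0, 176.0], 0.6), ([322.0, 153.0], 0.52)]
lever_hinge call [([284.0, 180.0], 0.89), ([360.0, 212.0], 0.85)]
lever_hinge call [([295.0, 173.0], 0.89), ([371.0, 201.0], 0.87), ([505.0, 200.0], 0.58), ([356.0, 226.0], 0.34)]
cup call [([223.0, 240.0], 0.94)]
cup call [([227.0, 251.0], 0.86)]
shaker call [([384.0, 287.0], 0.71)]
shaker call [([382.0, 300.0], 0.62)]
1.9
```

View pics/top0.png

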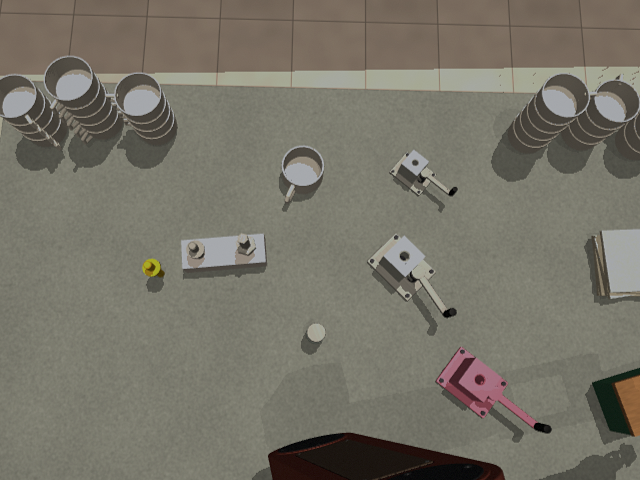

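View pics/side0.png

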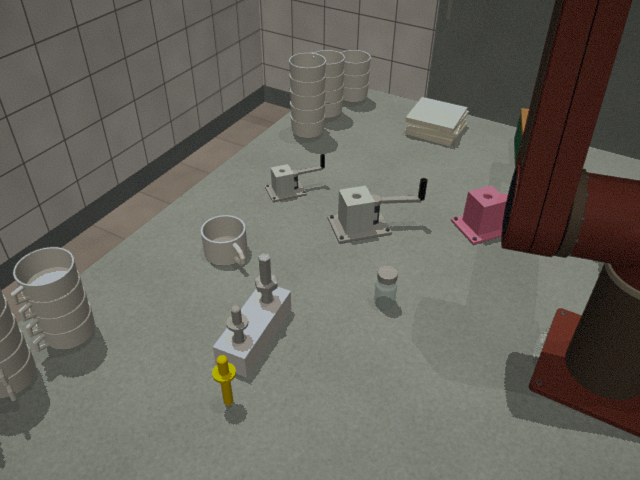

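Run:
```python
import pickle,cv2,numpy as np
c=pickle.load(open('top0.pkl','rb'));s=pickle.load(open('side0.pkl','rb'))
f=lambda c,x,y,w,h,k:cv2.resize(c['pixels'][y:y+h,x:x+w,::-1],None,fx=k,fy=k,interpolation=cv2.INTER_CUBIC)
a=f(c,360,220,110,110,3.6);b=f(c,140,200,135,100,2.9)
out=np.zeros((600,800,3),np.uint8)
out[:a.shape[0],:a.shape[1]]=a;out[:b.shape[0],400:400+b.shape[1]]=b[:, :400]
d=f(s,205,240,100,100,2.9);out[300:300+290,410:410+290]=d
cv2.imwrite('pics/crop0.png',out)
```

```text
(no output)
```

View pics/crop0.png

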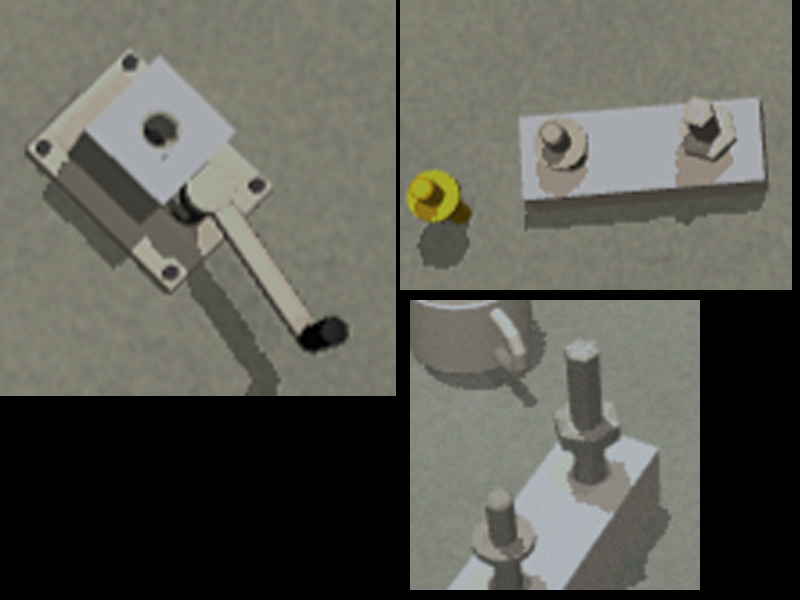

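Run:
```python
from h import *
import pickle
c=pickle.load(open('top0.pkl','rb'));s=pickle.load(open('side0.pkl','rb'))
def cloud(c):
    d=c['depth'];v,u=np.mgrid[:480,:640]
    r=np.stack([u,v,np.ones_like(u)],-1)@np.linalg.inv(c['intrinsics']).T
    T=np.linalg.inv(c['world_to_cam']); return (r*d[...,None])@T[:3,:3].T+T[:3,3]
print('mouth',px2w(c,404.4,255.8,z=.085),'knob',px2w(c,452,311.7,z=.115),'post',px2w(c,191.7,244.8,z=.123))
for nm,cc in (('top',c),('side',s)):
    P=cloud(cc)
    def sel(ctr,r,z0,z1):
        m=(np.hypot(P[...,0]-ctr[0],P[...,1]-ctr[1])<r)&(P[...,2]>z0)&(P[...,2]<z1)&(cc['depth']>0); return P[m]
    m=px2w(c,404.4,255.8,z=.085); q=sel(m,.055,.08,.093)
    rc=cv2.minAreaRect(q[:,:2].astype(np.float32)); print(nm,'block top',len(q),rc,q[:,2].mean())
    k=px2w(c,452,311.7,z=.115); q=sel(k,.03,.105,.125); print('knob',len(q),q.mean(0), cv2.minEnclosingCircle(q[:,:2].astype(np.float32)) if len(q) else 0)
    p=px2w(c,191.7,244.8,z=.123); q=sel(p,.025,.115,.13); print('post',len(q),q.mean(0),cv2.minEnclosingCircle(q[:,:2].astype(np.float32)) if len(q) else 0)
    q=sel(p,.035,.085,.098); print('collar',len(q),cv2.minEnclosingCircle(q[:,:2].astype(np.float32)))
    q=sel(p+[0,-.05,0],.11,.044,.056); print('rack',len(q),cv2.minAreaRect(q[:,:2].astype(np.float32)))
    w=px2w(c,246,242,z=.15);print('hex',w)
```

```text
mouth [ 0.54426251 -0.1298943   0.085     ] knob [ 0.43160903 -0.21396783  0.115     ] post [0.5501358  0.28640118 0.123     ]
top block top 814 ((0.5441344976425171, -0.12908349931240082), (0.05915065109729767, 0.06173712760210037), 45.400360107421875) 0.08422107614869627
knob 61 [ 0.43138322 -0.21393012  0.1136357 ] ((0.43121808767318726, -0.21448054909706116), 0.007953759282827377)
post 57 [0.54810824 0.28582698 0.12165766] ((0.5492873787879944, 0.2863892614841461), 0.008536549285054207)
collar 181 ((0.5480323433876038, 0.2865339517593384), 0.01824268326163292)
rack 1820 ((0.55391526222229, 0.23697711527347565), (0.061820872128009796, 0.17056670784950256), 6.004589080810547)
hex [0.55194784 0.17963711 0.15      ]
side block top 521 ((0.5472724437713623, -0.12913498282432556), (0.062107961624860764, 0.06671305745840073), 45.55329895019531) 0.08460792374680261
knob 53 [ 0.43388066 -0.21064659  0.11208894] ((0.43534883856773376, -0.21241611242294312), 0.008689898997545242)
post 82 [0.55039834 0.28855952 0.1213504 ] ((0.551530122756958, 0.2875487506389618), 0.008121608756482601)
collar 254 ((0.552207350730896, 0.2868678867816925), 0.01944301463663578)
rack 2134 ((0.5568836331367493, 0.23720580339431763), (0.06282397359609604, 0.1738501638174057), 5.899432182312012)
hex [0.55194784 0.17963711 0.15      ]
```

The candidates for the clamp in the top view are the grey large one (404,256), the grey small one (415,162) and the pink one (480,379). The large grey one is meant, since it isn't pink and is the larger of the two grey ones. The candidates for the post are the steel round one in the rack (192,245), the yellow one (152,265) and the hex one (246,242). The steel round one is meant, and the crop confirms a round stub and collar.

```bash
cat >> h.py <<'E'
from scipy.spatial.transform import Rotation as Rn
def Rdown(yang):
    a=np.radians(yang); y=np.array([np.cos(a),np.sin(a),0]); z=np.array([0,0,-1.]); return np.stack([np.cross(y,z),y,z],1)
def rel(p,yang):
    s=get_state(); R=np.array(s['orientation']); 
    sh=R.T@(np.array(p)-s['eef_pos'])*1000; rv=Rn.from_matrix(R.T@Rdown(yang)).as_rotvec()
    print('shift',sh.round(1),'turn',rv.round(4),'| f',s['wrist_force'].round(1),'tq',s['ft_torque'].round(2),'pos',s['eef_pos'].round(4),'t',s['time_s'],'op',s['opening'])
E
python3 - <<'E'
from h import *
rel([.55,.2866,.43],0)
E
```

```text
shift [ 616.5 -692.2  -25.3] turn [-0.    -0.    -1.199] | f [-0.2 -0.1  0.3] tq [-0.01 -0.04  0.03] pos [ 0.2271 -0.5823  0.4047] t 1.9 op 0.0855489372827499
```

carry_out([
  [[616.5,-692.2,-25.3],[0,0,-1.199]],
  [[616.5,-692.2,-25.3],[0,0,-1.199]],
  [[616.5,-692.2,-25.3],[0,0,-1.199]],
  [[616.5,-692.2,-25.3],[0,0,-1.199]],
  [[616.5,-692.2,-25.3],[0,0,-1.199]],
  [[616.5,-692.2,-25.3],[0,0,-1.199]],
  [[616.5,-692.2,-25.3],[0,0,-1.199]],
  [[616.5,-692.2,-25.3],[0,0,-1.199]],
  [[616.5,-692.2,-25.3],[0,0,-1.199]],
  [[616.5,-692.2,-25.3],[0,0,-1.199]],
  [[616.5,-692.2,-25.3],[0,0,-1.199]],
  [[616.5,-692.2,-25.3],[0,0,-1.199]],
], hand=1)

```text
time_s: 3.1
eef_pos: [0.4362, -0.018, 0.4217]
orientation: [[0.0, 1.0, 0.002], [1.0, -0.0, -0.0], [-0.0, 0.002, -1.0]]
wrist_force: [0.7, -0.5, -0.4]
opening: 0.0856
```

Run:
```python
from h import *
rel([.55,.2866,.43],0)
```

```text
shift [304.6 113.8  -8.3] turn [ 0.0016  0.0004 -0.0001] | f [ 0.7 -0.5 -0.4] tq [-0.02 -0.    0.  ] pos [ 0.4362 -0.018   0.4217] t 3.1 op 0.08564631319707683
```

carry_out([
  [[304,113,-8],[0,0,0]],
  [[304,113,-8],[0,0,0]],
  [[304,113,-8],[0,0,0]],
  [[304,113,-8],[0,0,0]],
  [[304,113,-8],[0,0,0]],
  [[304,113,-8],[0,0,0]],
  [[304,113,-8],[0,0,0]],
  [[304,113,-8],[0,0,0]],
  [[304,113,-8],[0,0,0]],
])

```text
time_s: 4.0
eef_pos: [0.5488, 0.2841, 0.4286]
orientation: [[-0.001, 1.0, -0.001], [1.0, 0.001, -0.001], [-0.001, -0.001, -1.0]]
wrist_force: [-0.6, 0.1, -0.5]
opening: 0.0854
```

Run:
```python
from h import *
c=save('w1','wrist')
rel([.55,.2866,.272],0)
print(c['world_to_cam'].round(3).tolist(), w2px(c,[.55,.2866,.123]))
for t in ['post','hex_post']: print(t,[(np.round(d['xy']).tolist(),round(d['confidence'],2)) for d in boxes_of(t,'wrist')])
```

```text
shift [  3.3   1.3 156.8] turn [-0.0007  0.0007  0.    ] | f [-0.1 -0.9 -0.4] tq [ 0.03 -0.01  0.01] pos [0.5488 0.2834 0.4288] t 4.05 op 0.0854967154412815
[[1.0, 0.001, -0.0, -0.549], [0.001, -0.951, 0.309, 0.223], [-0.0, -0.309, -0.951, 0.491], [0.0, 0.0, 0.0, 1.0]] [322.99469475 227.12838126]
post [([280.0, 115.0], 0.9), ([325.0, 215.0], 0.76), ([338.0, 322.0], 0.24)]
hex_post [([339.0, 322.0], 0.7)]
```

View pics/w1.png

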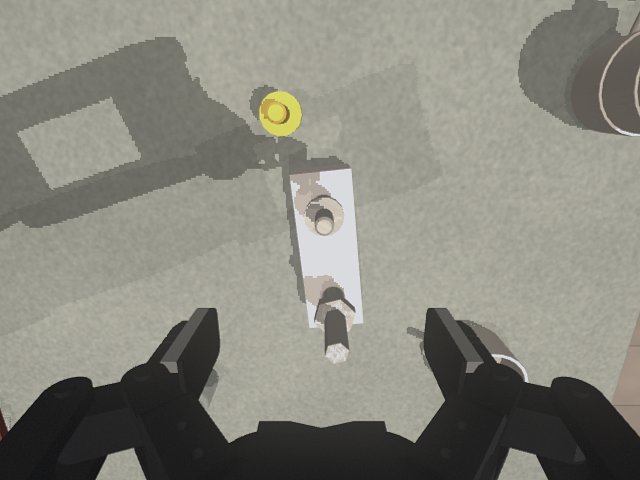

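The stub top sits at (324,228), where I predicted (323,227). The hex post at (337,350) and the yellow one at (280,113) are clear of the fingers. Next I descend.

carry_out([
  [[2,1,40],[0,0,0]],
  [[2,1,80],[0,0,0]],
  [[2,1,115],[0,0,0]],
  [[2,1,140],[0,0,0]],
  [[2,1,157],[0,0,0]],
  [[2,1,157],[0,0,0]],
  [[2,1,157],[0,0,0]],
])

```text
time_s: 4.85
eef_pos: [0.5505, 0.2856, 0.2732]
orientation: [[0.001, 1.0, 0.001], [1.0, -0.001, 0.0], [0.0, 0.001, -1.0]]
wrist_force: [0.6, -0.2, 0.6]
opening: 0.0855
```

Run:
```python
from h import *
c=save('w2','wrist')
rel([.55,.2866,.270],0)
```

```text
shift [ 0.8 -0.8  4.1] turn [ 0.0027 -0.001  -0.0005] | f [ 0.7 -0.4  0.8] tq [-0.04 -0.04  0.03] pos [0.5508 0.2858 0.2741] t 4.9 op 0.08518140095740354
```

View pics/w2.png

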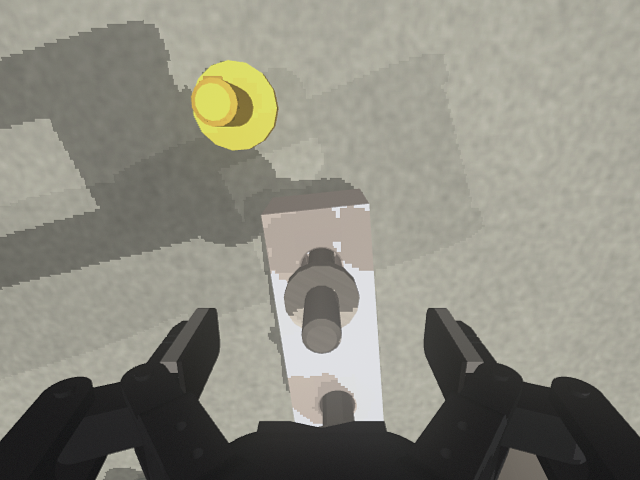

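The stub top at (321,335) is centred between the pads at columns 218 and 425. I'll close the gripper.

carry_out([
  [[0,0,2],[0,0,0]],
  [[0,0,3],[0,0,0]],
  [[0,0,3],[0,0,0]],
  [[0,0,3],[0,0,0]],
  [[0,0,3],[0,0,0]],
  [[0,0,3],[0,0,0]],
  [[0,0,3],[0,0,0]],
  [[0,0,3],[0,0,0]],
  [[0,0,3],[0,0,0]],
  [[0,0,3],[0,0,0]],
], hand=-1)

```text
time_s: 5.9
eef_pos: [0.5501, 0.286, 0.2694]
orientation: [[-0.0, 1.0, 0.001], [1.0, 0.0, 0.0], [0.0, 0.001, -1.0]]
wrist_force: [-0.0, 0.2, 4.7]
opening: 0.0139
```

Run:
```python
from h import *
c=save('w3','wrist')
rel([.55,.2866,.270],0)
```

```text
shift [ 0.6 -0.1 -0.6] turn [ 0.0006 -0.0002 -0.    ] | f [-0.2 -0.1  4.4] tq [ 0.02  0.19 -0.02] pos [0.5501 0.286  0.2694] t 5.95 op 0.01436515211690825
```

View pics/w3.png

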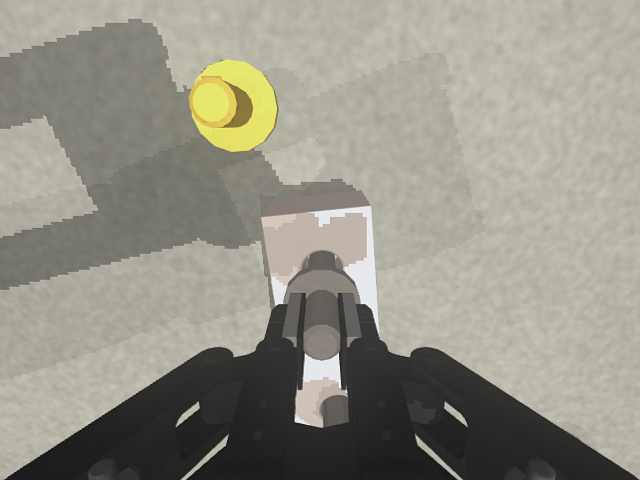

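The post is gripped, opening 14 mm. Now I lift it.

carry_out([
  [[0,0,-10],[0,0,0]],
  [[0,0,-30],[0,0,0]],
  [[0,0,-60],[0,0,0]],
  [[0,0,-100],[0,0,0]],
  [[0,0,-140],[0,0,0]],
  [[0,0,-165],[0,0,0]],
  [[0,0,-165],[0,0,0]],
  [[0,0,-165],[0,0,0]],
])

```text
time_s: 6.75
eef_pos: [0.5498, 0.2858, 0.4335]
orientation: [[0.0, 1.0, -0.0], [1.0, -0.0, -0.0], [-0.0, -0.0, -1.0]]
wrist_force: [-0.2, -0.3, -2.6]
opening: 0.0139
```

Run:
```python
from h import *
c=save('s4','side')
rel([.545,-.1295,.43],0)
```

```text
shift [-415.2   -4.5    2.5] turn [-0.0029  0.0011 -0.    ] | f [-1.   0.5 -3.4] tq [-0.02 -0.01 -0.03] pos [0.5495 0.2857 0.432 ] t 6.8 op 0.014214539476395682
```

View pics/s4.png

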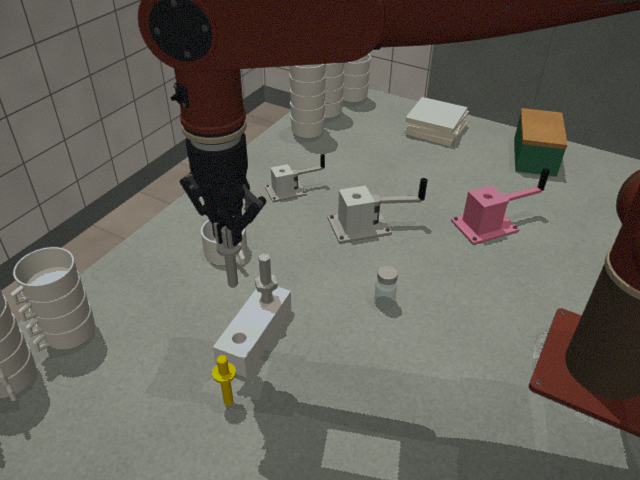

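The post is held at (232,260) with its foot clear above the hex post's top at (265,258). I now move over the clamp.

carry_out([
  [[-40,-1,0],[0,0,0]],
  [[-85,-2,0],[0,0,0]],
  [[-130,-2,0],[0,0,0]],
  [[-175,-3,0],[0,0,0]],
  [[-220,-3,0],[0,0,0]],
  [[-265,-4,0],[0,0,0]],
  [[-310,-4,0],[0,0,0]],
  [[-350,-4,0],[0,0,0]],
  [[-385,-4,0],[0,0,0]],
  [[-405,-4,0],[0,0,0]],
  [[-415,-4,0],[0,0,0]],
  [[-415,-4,0],[0,0,0]],
])

```text
time_s: 8.0
eef_pos: [0.5456, -0.1299, 0.432]
orientation: [[0.002, 1.0, -0.003], [1.0, -0.002, 0.001], [0.001, -0.003, -1.0]]
wrist_force: [0.5, 0.8, -3.2]
opening: 0.0137
```

carry_out([
  [[0,0,20],[0,0,0]],
  [[0,0,40],[0,0,0]],
  [[0,0,57],[0,0,0]],
  [[0,0,57],[0,0,0]],
  [[0,0,57],[0,0,0]],
])

```text
time_s: 8.5
eef_pos: [0.546, -0.1279, 0.3766]
orientation: [[-0.001, 1.0, -0.001], [1.0, 0.001, 0.001], [0.001, -0.001, -1.0]]
wrist_force: [-0.0, 0.4, -2.2]
opening: 0.0142
```

```bash
python3 - <<'E'
from h import *
import pickle
rel([.545,-.1295,.372],0)
for n in ('side','wrist','top'):
    c=save(n[0]+'5',n); pickle.dump(c,open(n+'5.pkl','wb'))
    print(n,w2px(c,[.545,-.1295,.085]))
E
python3 - <<'E'
import cv2,numpy as np
a=cv2.imread('pics/s5.png')[90:250,280:440];b=cv2.imread('pics/w5.png')
o=np.zeros((480,800,3),np.uint8);o[:400,:400]=cv2.resize(a,(400,400),interpolation=cv2.INTER_CUBIC);o[:360,400:]=cv2.resize(b[180:480,150:483],(400,360))
cv2.imwrite('pics/c5.png',o)
E
```

```text
shift [-1.6 -1.   4.6] turn [-0.0014 -0.0009  0.0014] | f [-0.   0.4 -2.2] tq [-0.04 -0.03  0.01] pos [ 0.546  -0.1279  0.3766] t 8.5 op 0.014152395240855209
side [357.34812903 195.66664742]
wrist [319.3474868 236.5878061]
top [404.19739712 255.43323202]
```

View pics/c5.png

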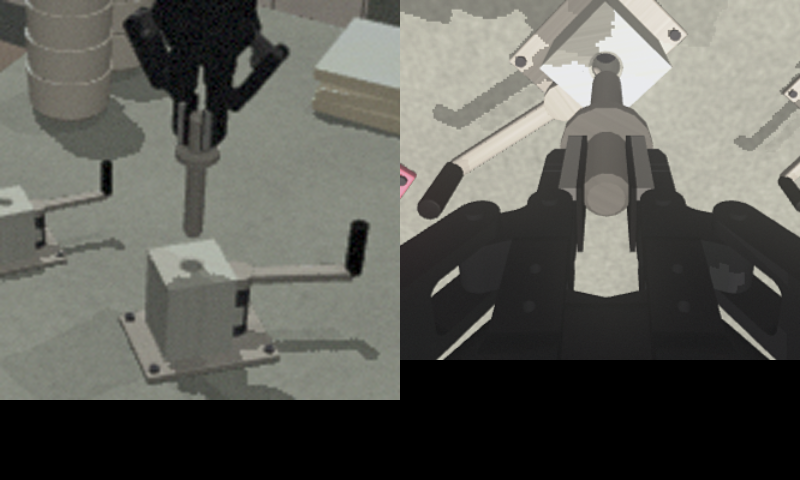

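View pics/t5.png

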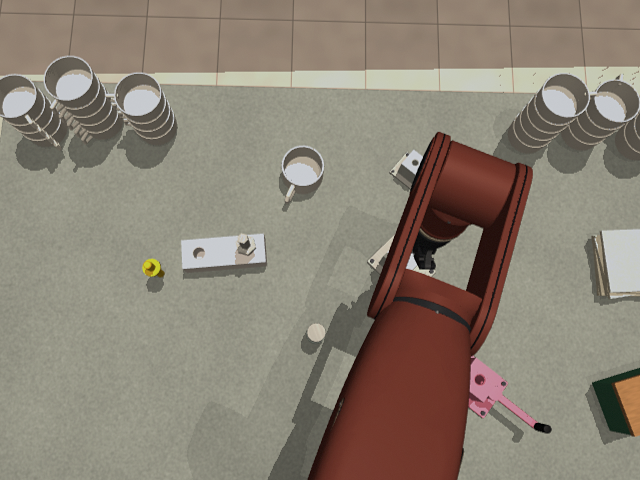

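Run:
```python
from h import *
import pickle
w=pickle.load(open('wrist5.pkl','rb'));s=pickle.load(open('side5.pkl','rb'))
T=np.linalg.inv(w['world_to_cam']);print('cam',T[:3,3])
p=np.array([.546,-.1279])
def circ(c,im,x,y,z,r,off,k,col):
    a=np.linspace(0,2*np.pi,40);pts=np.array([(w2px(c,[x+r*np.cos(t),y+r*np.sin(t),z])-off)*k for t in a])
    cv2.polylines(im,[np.int32(np.round(pts))],True,col,1,cv2.LINE_AA)
o=np.zeros((600,800,3),np.uint8)
for c,(x0,y0,wd,hh),k,ox in ((w,(270,215,100,150),4,0),(s,(330,130,65,100),6,410)):
    im=cv2.resize(c['pixels'][y0:y0+hh,x0:x0+wd,::-1],None,fx=k,fy=k,interpolation=cv2.INTER_NEAREST)
    off=np.array([x0,y0])-.5
    circ(c,im,.545,-.1295,.085,.01125,off,k,(0,0,255))
    zf=.1172
    circ(c,im,*p,zf,.0055,off,k,(0,255,0));circ(c,im,*p,zf+.004,.008,off,k,(0,255,0))
    circ(c,im,*p,zf+.081,.018,off,k,(255,0,0));circ(c,im,*p,zf+.113,.008,off,k,(255,255,0))
    im=im[:600,:390]; o[:im.shape[0],ox:ox+im.shape[1]]=im
cv2.imwrite('pics/c6.png',o)
```

```text
cam [ 0.5461853  -0.04820744  0.34732191]
```

View pics/c6.png

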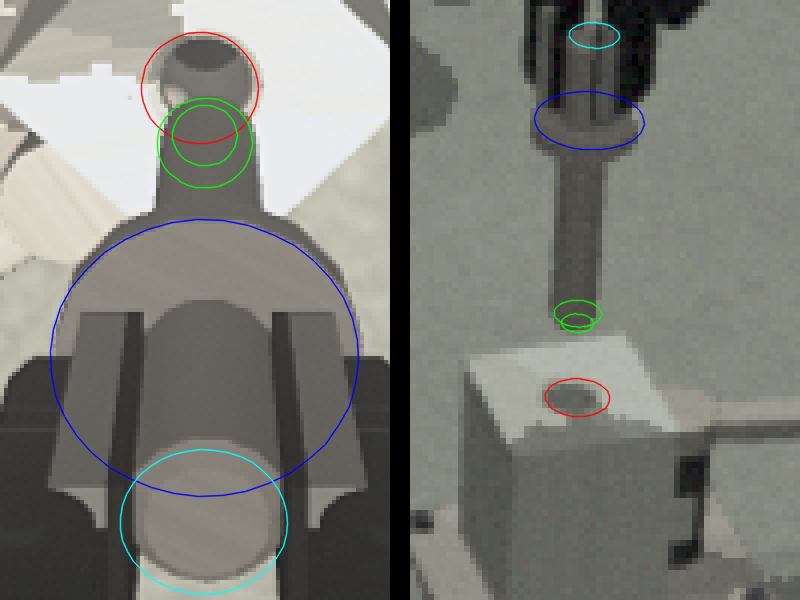

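carry_out([
  [[-0.8,-1.2,12],[0,0,0]],
  [[-0.8,-1.2,22],[0,0,0]],
  [[-0.8,-1.2,24],[0,0,0]],
  [[-0.8,-1.2,24],[0,0,0]],
])

```text
time_s: 9.05
eef_pos: [0.5444, -0.1298, 0.3519]
orientation: [[0.0, 1.0, -0.002], [1.0, -0.0, 0.001], [0.001, -0.002, -1.0]]
wrist_force: [-0.3, 0.5, -1.5]
opening: 0.0141
```

```bash
cat > v.py <<'E'
from h import *
import sys
rel([.545,-.1295,.372],0)
p=get_state()['eef_pos']
def circ(c,im,x,y,z,r,off,k,col):
    a=np.linspace(0,2*np.pi,40);pts=np.array([(w2px(c,[x+r*np.cos(t),y+r*np.sin(t),z])-off)*k for t in a])
    cv2.polylines(im,[np.int32(np.round(pts))],True,col,1,cv2.LINE_AA)
o=np.zeros((600,800,3),np.uint8)
for n,hw,k,ox in (('wrist',(48,75),4,0),('side',(32,50),6,410)):
    c=camera(n); m=np.int32(w2px(c,[.545,-.1295,.11])); x0,y0=m[0]-hw[0],m[1]-hw[1]-(20 if n=='side' else -30)
    im=cv2.resize(c['pixels'][y0:y0+2*hw[1],x0:x0+2*hw[0],::-1],None,fx=k,fy=k,interpolation=cv2.INTER_NEAREST)
    off=np.array([x0,y0])-.5
    circ(c,im,.545,-.1295,.085,.01125,off,k,(0,0,255))
    zf=p[2]-.2594
    circ(c,im,p[0],p[1],zf+.004,.008,off,k,(0,255,0))
    circ(c,im,p[0],p[1],zf+.081,.018,off,k,(255,0,0))
    im=im[:600,:390]; o[:im.shape[0],ox:ox+im.shape[1]]=im
cv2.imwrite(f'pics/{sys.argv[1]}.png',o)
E
python3 v.py c7
```

```text
shift [  0.3   0.5 -20.1] turn [-0.0019 -0.0008 -0.0002] | f [-0.3  0.5 -1.5] tq [-0.05 -0.06 -0.06] pos [ 0.5444 -0.1298  0.3519] t 9.05 op 0.01411022243479692
```

View pics/c7.png

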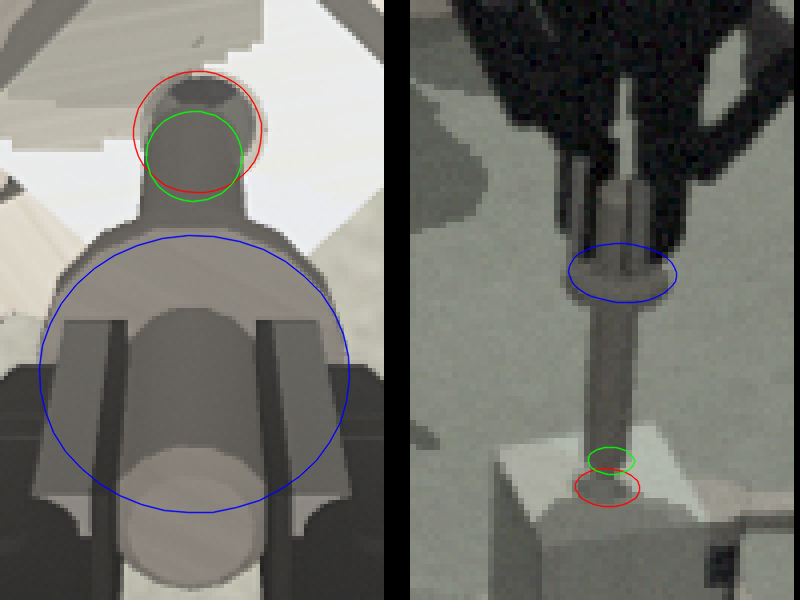

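Both views say the bar needs +1.4 mm in x. In the wrist view the mouth is at column 203 and the bar at 194. In the side view they are at 603 and 608.

carry_out([
  [[0,1.4,2],[0,0,0]],
  [[0,1.4,4],[0,0,0]],
  [[0,1.4,7],[0,0,0]],
  [[0,1.4,10],[0,0,0]],
  [[0,1.4,12],[0,0,0]],
  [[0,1.4,12],[0,0,0]],
])

```text
time_s: 9.75
eef_pos: [0.546, -0.1298, 0.3405]
orientation: [[0.0, 1.0, -0.001], [1.0, -0.0, 0.0], [0.0, -0.001, -1.0]]
wrist_force: [-0.4, 0.3, -1.5]
opening: 0.0138
```

```bash
python3 v.py c8
```

```text
shift [  0.3  -1.  -31.5] turn [-0.0009 -0.0004 -0.    ] | f [-0.4  0.3 -1.5] tq [ 0.02 -0.01 -0.04] pos [ 0.546  -0.1298  0.3405] t 9.75 op 0.013755926931013995
```

View pics/c8.png

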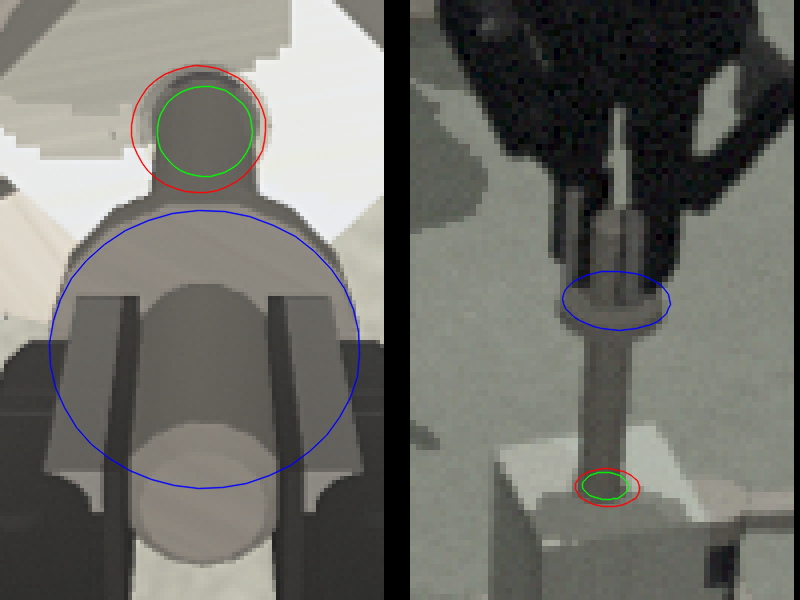

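The bar is now centred over the mouth in both views, and the foot is about to enter. I ease it down.

carry_out([
  [[0,0,1.5],[0,0,0]],
  [[0,0,3],[0,0,0]],
  [[0,0,4.5],[0,0,0]],
  [[0,0,6],[0,0,0]],
  [[0,0,8],[0,0,0]],
  [[0,0,8],[0,0,0]],
])

```text
time_s: 10.45
eef_pos: [0.546, -0.1298, 0.3326]
orientation: [[0.0, 1.0, -0.001], [1.0, -0.0, 0.0], [0.0, -0.001, -1.0]]
wrist_force: [-0.1, -0.2, -2.0]
opening: 0.0137
```

carry_out([
  [[0,0,1.5],[0,0,0]],
  [[0,0,3],[0,0,0]],
  [[0,0,4.5],[0,0,0]],
  [[0,0,6],[0,0,0]],
  [[0,0,8],[0,0,0]],
  [[0,0,8],[0,0,0]],
])

```text
time_s: 11.05
eef_pos: [0.5463, -0.1298, 0.3249]
orientation: [[-0.0, 1.0, 0.001], [1.0, 0.0, 0.0], [0.0, 0.001, -1.0]]
wrist_force: [2.7, 0.8, -2.3]
opening: 0.0139
```

carry_out([
  [[0,0,1],[0,0,0]],
  [[0,0,2],[0,0,0]],
  [[0,0,3],[0,0,0]],
  [[0,0,4],[0,0,0]],
  [[0,0,4],[0,0,0]],
])

```text
time_s: 11.55
eef_pos: [0.5463, -0.1298, 0.3209]
orientation: [[0.0, 1.0, 0.0], [1.0, -0.0, 0.0], [0.0, 0.0, -1.0]]
wrist_force: [3.4, 1.3, -1.1]
opening: 0.014
```

```bash
python3 v.py c9
```

```text
shift [  0.4  -1.2 -51.1] turn [ 0.0003 -0.0001 -0.0001] | f [ 3.4  1.3 -1.1] tq [ 0.3  -0.64  0.06] pos [ 0.5463 -0.1298  0.3209] t 11.55 op 0.014017426240298645
```

View pics/c9.png

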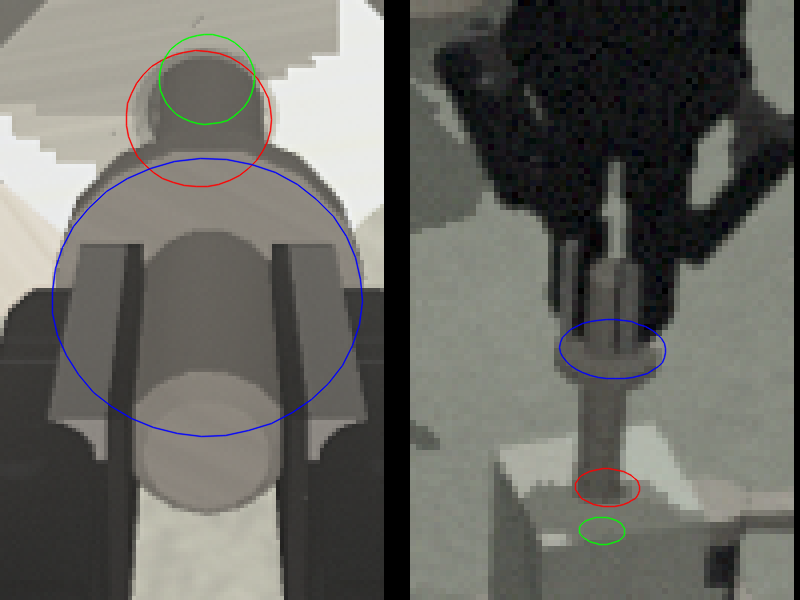

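carry_out([
  [[0.2,0.4,1],[0,0,0]],
  [[0.2,0.4,2],[0,0,0]],
  [[0.2,0.4,3],[0,0,0]],
  [[0.2,0.4,4],[0,0,0]],
  [[0.2,0.4,4],[0,0,0]],
])

```text
time_s: 12.15
eef_pos: [0.5465, -0.1297, 0.3168]
orientation: [[0.0, 1.0, -0.0], [1.0, -0.0, 0.0], [0.0, -0.0, -1.0]]
wrist_force: [2.4, 0.4, 0.6]
opening: 0.0136
```

carry_out([
  [[0,0,0.8],[0,0,0]],
  [[0,0,1.6],[0,0,0]],
  [[0,0,2.4],[0,0,0]],
  [[0,0,2.4],[0,0,0]],
])

```text
time_s: 12.55
eef_pos: [0.5466, -0.1297, 0.3144]
orientation: [[0.0, 1.0, -0.0], [1.0, -0.0, 0.0], [0.0, -0.0, -1.0]]
wrist_force: [2.3, 1.1, -0.2]
opening: 0.0143
```

carry_out([
  [[0,0,0.5],[0,0,0]],
  [[0,0,1],[0,0,0]],
  [[0,0,1],[0,0,0]],
])

```text
time_s: 12.85
eef_pos: [0.5466, -0.1297, 0.3136]
orientation: [[0.0, 1.0, 0.0], [1.0, -0.0, 0.0], [0.0, 0.0, -1.0]]
wrist_force: [0.5, 1.0, 0.7]
opening: 0.0143
```

carry_out([
  [[0,0,0.5],[0,0,0]],
  [[0,0,1],[0,0,0]],
  [[0,0,1],[0,0,0]],
])

```text
time_s: 13.15
eef_pos: [0.5466, -0.1297, 0.3126]
orientation: [[-0.0, 1.0, 0.0], [1.0, 0.0, 0.0], [0.0, 0.0, -1.0]]
wrist_force: [1.6, 1.4, 1.2]
opening: 0.0139
```

carry_out([
  [[0,0,0.5],[0,0,0]],
  [[0,0,1],[0,0,0]],
  [[0,0,1],[0,0,0]],
])

```text
time_s: 13.45
eef_pos: [0.5466, -0.1297, 0.3115]
orientation: [[0.0, 1.0, 0.0], [1.0, -0.0, 0.0], [0.0, 0.0, -1.0]]
wrist_force: [1.6, 0.5, -0.4]
opening: 0.014
```

carry_out([
  [[0,0,0.5],[0,0,0]],
  [[0,0,1],[0,0,0]],
  [[0,0,1],[0,0,0]],
])

```text
time_s: 13.75
eef_pos: [0.5466, -0.1296, 0.3105]
orientation: [[-0.0, 1.0, -0.0], [1.0, 0.0, 0.0], [0.0, -0.0, -1.0]]
wrist_force: [1.0, 1.1, 1.1]
opening: 0.0141
```

carry_out([
  [[0,0,0.6],[0,0,0]],
  [[0,0,1.2],[0,0,0]],
  [[0,0,1.2],[0,0,0]],
])

```text
time_s: 14.05
eef_pos: [0.5466, -0.1297, 0.3093]
orientation: [[-0.0, 1.0, -0.0], [1.0, 0.0, 0.0], [0.0, -0.0, -1.0]]
wrist_force: [2.0, 1.7, 0.4]
opening: 0.0141
```

carry_out([
  [[0,0,0.6],[0,0,0]],
  [[0,0,1.2],[0,0,0]],
  [[0,0,1.2],[0,0,0]],
])

```text
time_s: 14.35
eef_pos: [0.5466, -0.1297, 0.3081]
orientation: [[0.0, 1.0, -0.0], [1.0, -0.0, 0.0], [0.0, -0.0, -1.0]]
wrist_force: [1.6, 0.1, 0.7]
opening: 0.0142
```

carry_out([
  [[0,0,0.6],[0,0,0]],
  [[0,0,1.2],[0,0,0]],
  [[0,0,1.2],[0,0,0]],
])

```text
time_s: 14.65
eef_pos: [0.5466, -0.1297, 0.3069]
orientation: [[-0.0, 1.0, -0.0], [1.0, 0.0, 0.0], [0.0, -0.0, -1.0]]
wrist_force: [1.7, 0.3, -0.1]
opening: 0.014
```

carry_out([
  [[0,0,0.6],[0,0,0]],
  [[0,0,1.2],[0,0,0]],
  [[0,0,1.2],[0,0,0]],
])

```text
time_s: 14.95
eef_pos: [0.5466, -0.1297, 0.3058]
orientation: [[-0.0, 1.0, 0.0], [1.0, 0.0, -0.0], [-0.0, 0.0, -1.0]]
wrist_force: [1.1, 1.2, 1.3]
opening: 0.014
```

carry_out([
  [[0,0,0.6],[0,0,0]],
  [[0,0,1.2],[0,0,0]],
  [[0,0,1.2],[0,0,0]],
])

```text
time_s: 15.25
eef_pos: [0.5468, -0.1298, 0.3058]
orientation: [[-0.0, 1.0, 0.001], [1.0, 0.0, -0.0], [-0.0, 0.001, -1.0]]
wrist_force: [-0.6, 1.9, 7.5]
opening: 0.0143
```

carry_out([
  [[0,0,0.6],[0,0,0]],
  [[0,0,1.2],[0,0,0]],
  [[0,0,1.2],[0,0,0]],
])

```text
time_s: 15.55
eef_pos: [0.547, -0.1299, 0.3057]
orientation: [[-0.0, 1.0, 0.002], [1.0, 0.0, -0.001], [-0.001, 0.002, -1.0]]
wrist_force: [-2.0, 2.5, 13.8]
opening: 0.0139
```

carry_out([
  [[0,0,0.6],[0,0,0]],
  [[0,0,1.2],[0,0,0]],
  [[0,0,1.2],[0,0,0]],
])

```text
time_s: 15.85
eef_pos: [0.5472, -0.13, 0.3056]
orientation: [[-0.0, 1.0, 0.002], [1.0, 0.0, -0.001], [-0.001, 0.002, -1.0]]
wrist_force: [-5.1, 3.4, 19.7]
opening: 0.0142
```

carry_out([
  [[0,0,0.6],[0,0,0]],
  [[0,0,1.2],[0,0,0]],
  [[0,0,1.2],[0,0,0]],
])

```text
time_s: 16.15
eef_pos: [0.5474, -0.1302, 0.3056]
orientation: [[-0.0, 1.0, 0.003], [1.0, 0.0, -0.002], [-0.002, 0.003, -1.0]]
wrist_force: [-7.2, 2.9, 26.1]
opening: 0.0138
```

The TCP stopped at z 0.3057 and the force rose steadily to 26 N, so the foot is on the stop. I relax the push and then release.

carry_out([
  [[0,0,-1.5],[0,0,0]],
  [[0,0,-3],[0,0,0]],
  [[0,0,-3.5],[0,0,0]],
  [[0,0,-3.5],[0,0,0]],
])

```text
time_s: 16.55
eef_pos: [0.5469, -0.1298, 0.3057]
orientation: [[-0.0, 1.0, 0.001], [1.0, 0.0, -0.001], [-0.001, 0.001, -1.0]]
wrist_force: [0.9, 2.0, 7.1]
opening: 0.0141
```

carry_out([
  [[0,0,0],[0,0,0]],
  [[0,0,0],[0,0,0]],
  [[0,0,0],[0,0,0]],
  [[0,0,0],[0,0,0]],
  [[0,0,0],[0,0,0]],
  [[0,0,0],[0,0,0]],
  [[0,0,0],[0,0,0]],
], hand=1)

```text
time_s: 17.25
eef_pos: [0.5466, -0.1297, 0.3045]
orientation: [[-0.0, 1.0, -0.0], [1.0, 0.0, 0.0], [0.0, -0.0, -1.0]]
wrist_force: [0.4, 0.6, -0.1]
opening: 0.0854
```

```bash
python3 v.py c10
```

```text
shift [  0.2  -1.6 -67.5] turn [-0.0002 -0.      0.    ] | f [ 0.4  0.6 -0.1] tq [ 0.03 -0.   -0.04] pos [ 0.5466 -0.1297  0.3045] t 17.25 op 0.08539997665040057
```

View pics/c10.png

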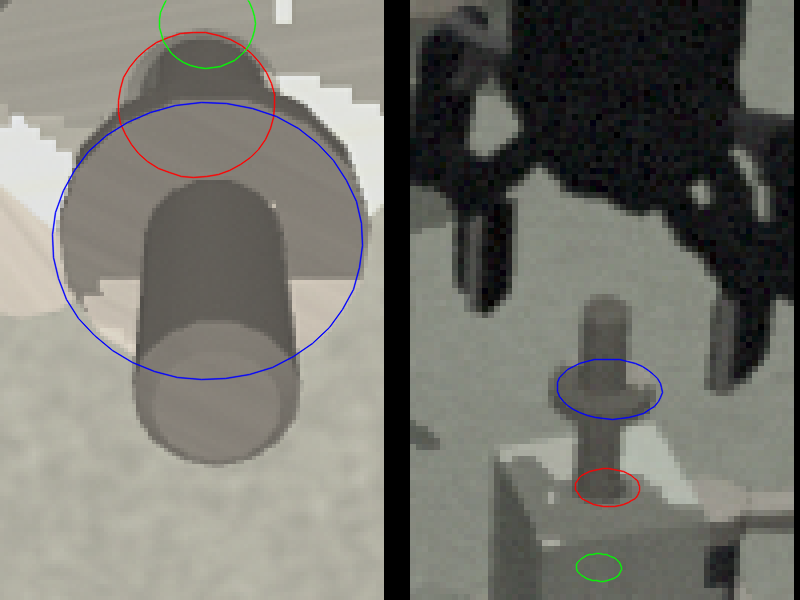

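The post stands upright in the clamp with the fingers clear. I raise the gripper, shut it and go to the lever.

carry_out([
  [[0,0,-15],[0,0,0]],
  [[0,0,-45],[0,0,0]],
  [[0,0,-80],[0,0,0]],
  [[0,0,-110],[0,0,0]],
  [[0,0,-120],[0,0,0]],
  [[0,0,-120],[0,0,0]],
])

```text
time_s: 17.95
eef_pos: [0.547, -0.1298, 0.4274]
orientation: [[-0.0, 1.0, 0.005], [1.0, 0.0, -0.002], [-0.002, 0.005, -1.0]]
wrist_force: [0.4, 0.8, 0.7]
opening: 0.0854
```

```bash
cat >> h.py <<'E'
H=np.array([.516,-.1595])
def lev(phi,D,z,r=.1):
    a=np.radians(phi); k=H+r*np.array([np.cos(a),np.sin(a)]); t=np.array([np.sin(a),-np.cos(a)])
    return [*(k-D*t),z]
E
python3 - <<'E'
from h import *
c=save('s11','side');print([(np.round(d['xy']).tolist(),round(d['confidence'],2)) for d in pinpoint('lever_knob','side')])
print(w2px(c,[.4325,-.2135,.115]),lev(-147,45,.3))
rel(lev(-147,.045,.33),-57)
rel(lev(-147,.045,.255),-57)
E
```

```text
[([421.0, 176.0], 0.77), ([550.0, 171.0], 0.62), ([325.0, 155.0], 0.47)]
[424.34550045 179.8415301 ] [np.float64(24.940889518881686), np.float64(-37.95413946104558), 0.3]
shift [-122.2  -89.5   93.7] turn [-1.300e-03  2.000e-04  9.949e-01] | f [ 0.5 -0.2  0.3] tq [ 0.02 -0.04  0.02] pos [ 0.5463 -0.1296  0.4237] t 18.05 op 0.08552564752499504
shift [-122.2  -89.4  168.7] turn [-1.300e-03  2.000e-04  9.949e-01] | f [ 0.5 -0.2  0.3] tq [ 0.02 -0.04  0.02] pos [ 0.5463 -0.1296  0.4237] t 18.05 op 0.08552564752499504
```

View pics/s11.png

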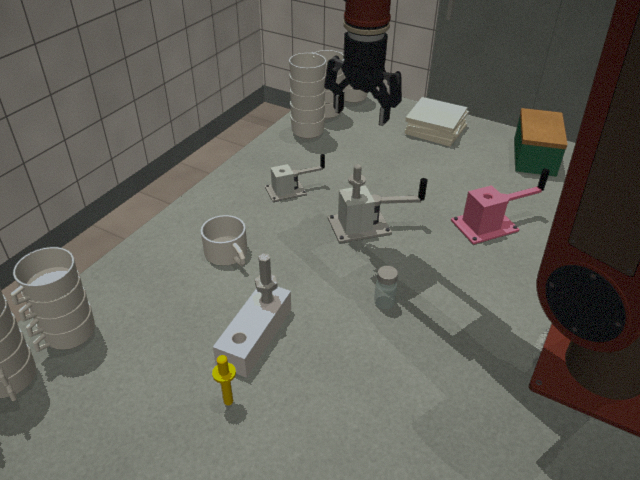

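The post is in the clamp at (357,180) and the knob is at (423,182), near the predicted (424,180).

carry_out([
  [[-40,-30,0],[0,0,0.14]],
  [[-80,-60,0],[0,0,0.28]],
  [[-110,-80,20],[0,0,0.42]],
  [[-122,-89.5,50],[0,0,0.56]],
  [[-122,-89.5,80],[0,0,0.7]],
  [[-122,-89.5,94],[0,0,0.84]],
  [[-122,-89.5,94],[0,0,0.98]],
  [[-122,-89.5,94],[0,0,0.995]],
  [[-122,-89.5,94],[0,0,0.995]],
  [[-122,-89.5,94],[0,0,0.995]],
], hand=-1)

```text
time_s: 19.05
eef_pos: [0.4571, -0.2516, 0.3303]
orientation: [[0.837, 0.547, -0.0], [0.547, -0.837, 0.0], [-0.0, -0.0, -1.0]]
wrist_force: [-0.4, 0.1, -0.1]
opening: -0.0002
```

Run:
```python
from h import *
rel(lev(-147,.045,.255),-57)
c=save('w12','wrist'); print(w2px(c,[*lev(-147,0,0)[:2],.115]))
```

```text
shift [-0.4 -0.1 75.3] turn [-0.0003  0.0001  0.0027] | f [-0.4  0.1 -0.1] tq [ 0.07 -0.05  0.03] pos [ 0.4571 -0.2516  0.3303] t 19.05 op -0.00024507034811406536
[242.5382319  275.12169756]
```

View pics/w12.png

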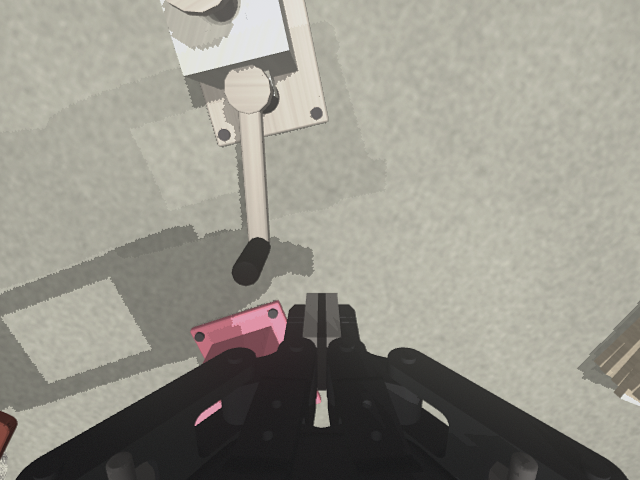

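The knob top is at (246,270), near the predicted (243,275). The shut fingers stand at its right, on the side to push from, so I descend.

carry_out([
  [[0,0,20],[0,0,0]],
  [[0,0,40],[0,0,0]],
  [[0,0,60],[0,0,0]],
  [[0,0,72],[0,0,0]],
  [[0,0,74],[0,0,0]],
  [[0,0,74],[0,0,0]],
])

```text
time_s: 19.7
eef_pos: [0.4572, -0.2517, 0.2568]
orientation: [[0.838, 0.545, -0.0], [0.545, -0.838, 0.0], [0.0, -0.0, -1.0]]
wrist_force: [0.2, -0.0, -0.2]
opening: 0.0001
```

Run:
```python
from h import *
rel(lev(-147,.024,.256),-57)
c=save('w13','wrist'); print(w2px(c,[*lev(-147,0,0)[:2],.115]))
```

```text
shift [ -0.5 -21.4   0.8] turn [-0.0001 -0.      0.0003] | f [ 0.2 -0.  -0.2] tq [ 0.01 -0.06  0.02] pos [ 0.4572 -0.2517  0.2568] t 19.7 op 0.00010213476572078944
[199.68653552 355.50441471]
```

View pics/w13.png

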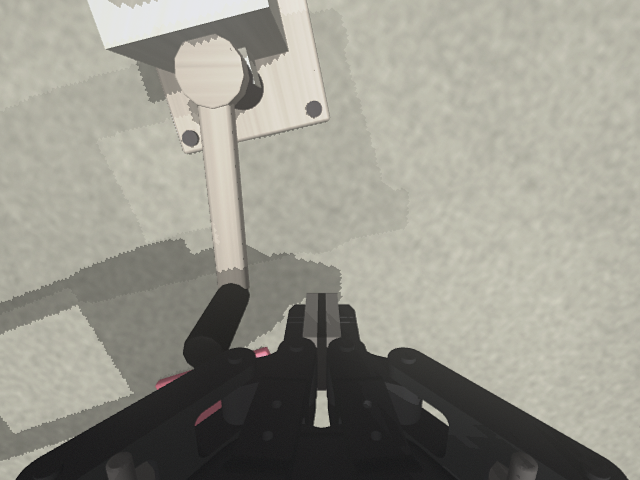

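Contact will be on the finger's side. I raise 8 mm so the linkage keeps more clearance over the knob, then approach.

carry_out([
  [[-0.5,-4,-7],[0,0,0]],
  [[-0.5,-9,-7],[0,0,0]],
  [[-0.5,-13,-7],[0,0,0]],
  [[-0.5,-15,-7],[0,0,0]],
  [[-0.5,-15,-7],[0,0,0]],
])

```text
time_s: 20.25
eef_pos: [0.4483, -0.239, 0.2636]
orientation: [[0.839, 0.545, 0.0], [0.545, -0.839, 0.0], [0.0, 0.0, -1.0]]
wrist_force: [1.0, 0.1, 0.3]
opening: -0.0
```

carry_out([
  [[0,-2,0],[0,0,0]],
  [[0,-4,0],[0,0,0]],
  [[0,-4,0],[0,0,0]],
])

```text
time_s: 20.55
eef_pos: [0.4462, -0.2358, 0.2634]
orientation: [[0.839, 0.545, -0.0], [0.545, -0.839, 0.0], [-0.0, -0.0, -1.0]]
wrist_force: [-0.9, 0.7, -0.2]
opening: -0.0002
```

Run:
```python
from h import *
rel(lev(-147,.024,.264),-57)
c=save('w14','wrist')
```

```text
shift [ 0.1 -2.  -0.6] turn [-0.0004  0.0001 -0.0001] | f [-0.9  0.7 -0.2] tq [ 0.05  0.05 -0.02] pos [ 0.4462 -0.2358  0.2634] t 20.55 op -0.00016789903275567317
```

View pics/w14.png

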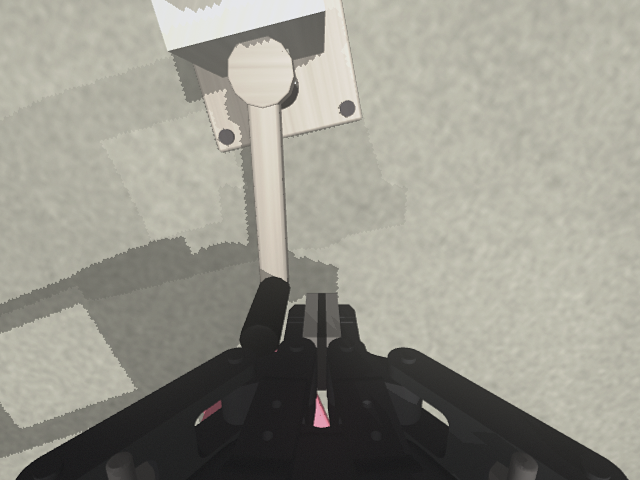

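```bash
cat >> h.py <<'E'
def rows(phis,D=.022,z=.263):
    s=get_state(); R=np.array(s['orientation']);p0=s['eef_pos']
    for f in phis:
        sh=R.T@(np.array(lev(f,D,z))-p0)*1000; rv=Rn.from_matrix(R.T@Rdown(f+90)).as_rotvec()
        print(f,[[round(float(x),1) for x in sh],[0,0,round(float(rv[2]),3)]])
E
python3 - <<'E'
from h import *
rows([-147,-149,-151,-153,-155,-157,-159])
E
```

```text
-147 [[0.1, -4.1, 0.5], [0, 0, -0.0]]
-149 [[-0.6, -7.6, 0.5], [0, 0, 0.035]]
-151 [[-1.2, -11.1, 0.5], [0, 0, 0.07]]
-153 [[-1.6, -14.7, 0.5], [0, 0, 0.105]]
-155 [[-2.0, -18.2, 0.5], [0, 0, 0.14]]
-157 [[-2.2, -21.8, 0.5], [0, 0, 0.174]]
-159 [[-2.3, -25.4, 0.5], [0, 0, 0.209]]
```

carry_out([
  [[0,-2,0],[0,0,0]],
  [[0,-4,0],[0,0,0]],
  [[-0.3,-6,0],[0,0,0.02]],
  [[-0.6,-7.6,0],[0,0,0.035]],
  [[-0.9,-9.4,0],[0,0,0.05]],
  [[-1.2,-11,0],[0,0,0.07]],
])

```text
time_s: 21.2
eef_pos: [0.4395, -0.228, 0.2638]
orientation: [[0.875, 0.483, 0.001], [0.483, -0.875, -0.002], [0.0, 0.002, -1.0]]
wrist_force: [2.5, -4.5, -2.7]
opening: -0.0002
```

Run:
```python
from h import *
rows([-151,-154,-157,-160,-163,-166,-169,-172])
c=save('w15','wrist')
```

```text
-151 [[0.1, -0.8, 0.8], [0, 0, -0.002]]
-154 [[-0.9, -6.1, 0.8], [0, 0, 0.051]]
-157 [[-1.7, -11.4, 0.7], [0, 0, 0.103]]
-160 [[-2.1, -16.7, 0.7], [0, 0, 0.155]]
-163 [[-2.3, -22.1, 0.7], [0, 0, 0.208]]
-166 [[-2.2, -27.4, 0.7], [0, 0, 0.26]]
-169 [[-1.8, -32.8, 0.7], [0, 0, 0.313]]
-172 [[-1.2, -38.1, 0.7], [0, 0, 0.365]]
```

View pics/w15.png

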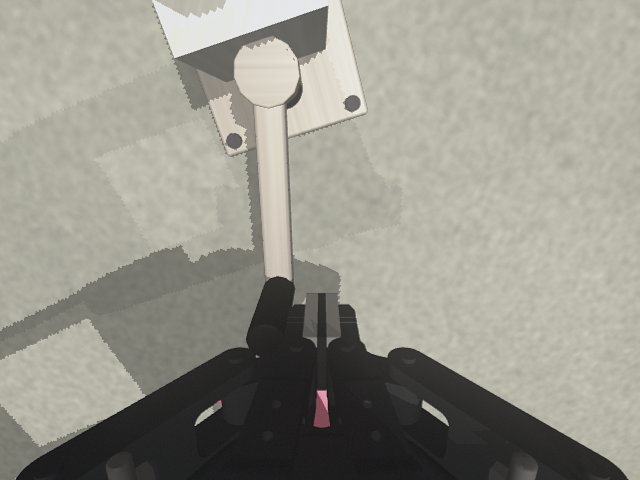

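The finger is in contact and the force is about 5 N, so I follow the arc.

carry_out([
  [[-0.5,-3,0],[0,0,0.025]],
  [[-0.9,-6.1,0],[0,0,0.051]],
  [[-1.3,-8.8,0],[0,0,0.077]],
  [[-1.7,-11.4,0],[0,0,0.103]],
  [[-1.9,-14,0],[0,0,0.13]],
  [[-2.1,-16.7,0],[0,0,0.155]],
  [[-2.2,-19.4,0],[0,0,0.18]],
  [[-2.3,-22.1,0],[0,0,0.208]],
  [[-2.2,-24.8,0],[0,0,0.234]],
  [[-2.2,-27.4,0],[0,0,0.26]],
])

```text
time_s: 22.25
eef_pos: [0.4242, -0.2051, 0.2638]
orientation: [[0.97, 0.242, 0.001], [0.242, -0.97, -0.002], [0.0, 0.002, -1.0]]
wrist_force: [2.1, -6.0, -3.7]
opening: 0.0001
```

Run:
```python
from h import *
rows([-166,-169,-172,-175,-178,-181,-184,-187])
c=save('w16','wrist')
```

```text
-166 [[0.1, -0.1, 0.8], [0, 0, 0.0]]
-169 [[-0.9, -5.4, 0.8], [0, 0, 0.052]]
-172 [[-1.7, -10.7, 0.8], [0, 0, 0.105]]
-175 [[-2.1, -16.0, 0.8], [0, 0, 0.157]]
-178 [[-2.3, -21.4, 0.8], [0, 0, 0.21]]
-181 [[-2.2, -26.7, 0.8], [0, 0, 0.262]]
-184 [[-1.8, -32.1, 0.7], [0, 0, 0.314]]
-187 [[-1.1, -37.4, 0.7], [0, 0, 0.367]]
```

View pics/w16.png

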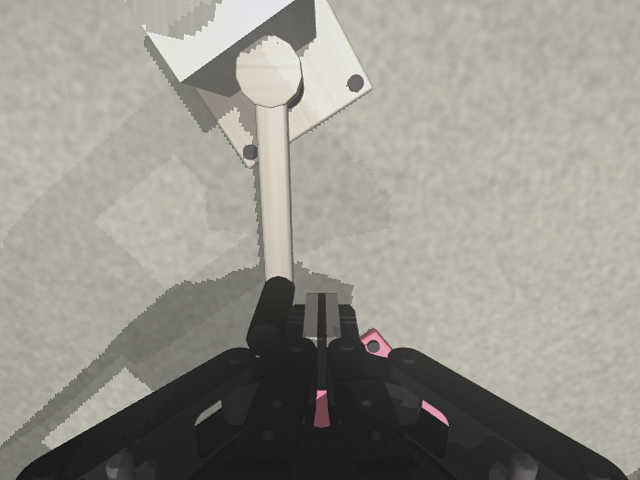

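carry_out([
  [[-0.5,-2.7,0],[0,0,0.026]],
  [[-0.9,-5.4,0],[0,0,0.052]],
  [[-1.3,-8,0],[0,0,0.078]],
  [[-1.7,-10.7,0],[0,0,0.105]],
  [[-1.9,-13.4,0],[0,0,0.13]],
  [[-2.1,-16,0],[0,0,0.157]],
  [[-2.2,-18.7,0],[0,0,0.183]],
  [[-2.3,-21.4,0],[0,0,0.21]],
  [[-2.2,-24,0],[0,0,0.236]],
  [[-2.2,-26.7,0],[0,0,0.262]],
  [[-2,-29.4,0],[0,0,0.288]],
  [[-1.8,-32.1,0],[0,0,0.314]],
])

```text
time_s: 23.5
eef_pos: [0.4146, -0.1745, 0.2638]
orientation: [[0.998, -0.069, 0.001], [-0.069, -0.998, -0.002], [0.001, 0.002, -1.0]]
wrist_force: [1.7, -6.8, -2.4]
opening: -0.0
```

Run:
```python
from h import *
rows([-184,-187,-190,-193,-196,-199,-202,-205])
```

```text
-184 [[0.1, -0.0, 0.8], [0, 0, 0.0]]
-187 [[-0.9, -5.3, 0.8], [0, 0, 0.053]]
-190 [[-1.7, -10.6, 0.8], [0, 0, 0.105]]
-193 [[-2.1, -16.0, 0.8], [0, 0, 0.158]]
-196 [[-2.3, -21.3, 0.7], [0, 0, 0.21]]
-199 [[-2.2, -26.7, 0.7], [0, 0, 0.262]]
-202 [[-1.8, -32.0, 0.7], [0, 0, 0.315]]
-205 [[-1.1, -37.3, 0.7], [0, 0, 0.367]]
```

carry_out([
  [[-0.5,-2.7,0],[0,0,0.026]],
  [[-0.9,-5.3,0],[0,0,0.053]],
  [[-1.3,-8,0],[0,0,0.079]],
  [[-1.7,-10.6,0],[0,0,0.105]],
  [[-1.9,-13.3,0],[0,0,0.131]],
  [[-2.1,-16,0],[0,0,0.158]],
  [[-2.2,-18.7,0],[0,0,0.184]],
  [[-2.3,-21.3,0],[0,0,0.21]],
  [[-2.2,-24,0],[0,0,0.236]],
  [[-2.2,-26.7,0],[0,0,0.262]],
  [[-2,-29.3,0],[0,0,0.288]],
  [[-1.8,-32,0],[0,0,0.315]],
])

```text
time_s: 24.7
eef_pos: [0.4149, -0.1426, 0.2638]
orientation: [[0.927, -0.375, 0.0], [-0.375, -0.927, -0.003], [0.001, 0.002, -1.0]]
wrist_force: [-0.4, -7.3, -2.3]
opening: 0.0001
```

Run:
```python
from h import *
rows([-202,-204,-206,-208,-210,-212,-214,-216,-218])
c=save('w17','wrist')
```

```text
-202 [[0.1, -0.2, 0.8], [0, 0, -0.0]]
-204 [[-0.6, -3.7, 0.8], [0, 0, 0.035]]
-206 [[-1.2, -7.2, 0.7], [0, 0, 0.069]]
-208 [[-1.7, -10.8, 0.7], [0, 0, 0.104]]
-210 [[-2.0, -14.3, 0.7], [0, 0, 0.139]]
-212 [[-2.2, -17.9, 0.7], [0, 0, 0.174]]
-214 [[-2.3, -21.5, 0.7], [0, 0, 0.209]]
-216 [[-2.3, -25.0, 0.7], [0, 0, 0.244]]
-218 [[-2.1, -28.6, 0.7], [0, 0, 0.279]]
```

View pics/w17.png

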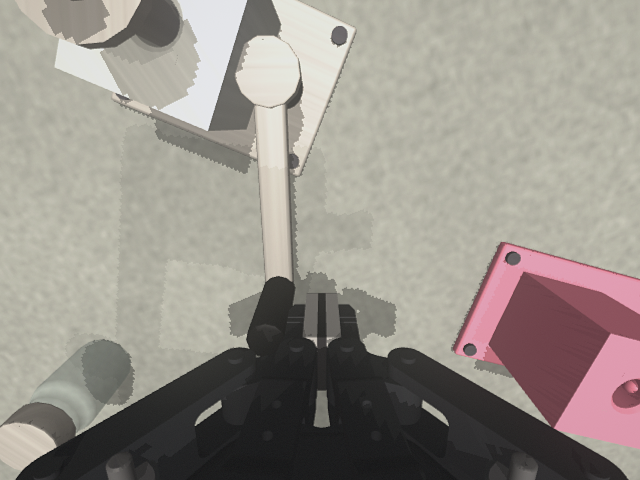

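carry_out([
  [[-0.6,-3.7,0],[0,0,0.035]],
  [[-1.2,-7.2,0],[0,0,0.069]],
  [[-1.5,-9,0],[0,0,0.087]],
  [[-1.7,-10.8,0],[0,0,0.104]],
  [[-1.9,-12.5,0],[0,0,0.121]],
  [[-2,-14.3,0],[0,0,0.139]],
  [[-2,-14.3,0],[0,0,0.139]],
])

```text
time_s: 25.45
eef_pos: [0.4183, -0.1285, 0.2637]
orientation: [[0.867, -0.499, -0.0], [-0.499, -0.867, -0.003], [0.001, 0.002, -1.0]]
wrist_force: [-0.5, -6.4, -2.1]
opening: -0.0003
```

Run:
```python
from h import *
rows([-210,-211,-212,-213,-214,-216,-218])
```

```text
-210 [[0.1, -0.0, 0.7], [0, 0, 0.001]]
-211 [[-0.3, -1.8, 0.7], [0, 0, 0.019]]
-212 [[-0.6, -3.5, 0.7], [0, 0, 0.036]]
-213 [[-0.9, -5.3, 0.7], [0, 0, 0.053]]
-214 [[-1.2, -7.1, 0.7], [0, 0, 0.071]]
-216 [[-1.6, -10.6, 0.7], [0, 0, 0.106]]
-218 [[-2.0, -14.2, 0.7], [0, 0, 0.141]]
```

carry_out([
  [[-0.2,-0.9,0],[0,0,0.009]],
  [[-0.3,-1.8,0],[0,0,0.019]],
  [[-0.5,-2.7,0],[0,0,0.027]],
  [[-0.6,-3.5,0],[0,0,0.036]],
  [[-0.6,-3.5,0],[0,0,0.036]],
])

```text
time_s: 25.95
eef_pos: [0.4194, -0.1253, 0.2637]
orientation: [[0.848, -0.53, -0.001], [-0.53, -0.848, -0.002], [0.001, 0.003, -1.0]]
wrist_force: [-1.8, -7.2, -0.8]
opening: 0.0002
```

carry_out([
  [[-0.2,-0.9,0],[0,0,0.009]],
  [[-0.3,-1.8,0],[0,0,0.019]],
  [[-0.3,-1.8,0],[0,0,0.019]],
])

```text
time_s: 26.25
eef_pos: [0.4201, -0.1236, 0.2637]
orientation: [[0.838, -0.546, -0.001], [-0.546, -0.838, -0.002], [0.001, 0.003, -1.0]]
wrist_force: [-0.9, -6.6, -0.3]
opening: -0.0002
```

carry_out([
  [[-0.2,-0.9,0],[0,0,0.009]],
  [[-0.3,-1.8,0],[0,0,0.019]],
  [[-0.3,-1.8,0],[0,0,0.019]],
])

```text
time_s: 26.55
eef_pos: [0.4207, -0.1219, 0.2637]
orientation: [[0.827, -0.562, -0.001], [-0.562, -0.827, -0.002], [0.0, 0.003, -1.0]]
wrist_force: [-1.3, -7.4, -0.3]
opening: 0.0003
```

carry_out([
  [[-0.2,-0.9,0],[0,0,0.009]],
  [[-0.3,-1.8,0],[0,0,0.019]],
  [[-0.3,-1.8,0],[0,0,0.019]],
])

```text
time_s: 26.85
eef_pos: [0.4215, -0.1202, 0.2637]
orientation: [[0.817, -0.577, -0.001], [-0.577, -0.817, -0.002], [0.0, 0.003, -1.0]]
wrist_force: [-2.8, -7.6, 0.5]
opening: -0.0001
```

carry_out([
  [[-0.2,-0.9,0],[0,0,0.009]],
  [[-0.3,-1.8,0],[0,0,0.019]],
  [[-0.3,-1.8,0],[0,0,0.019]],
])

```text
time_s: 27.15
eef_pos: [0.4219, -0.1191, 0.2636]
orientation: [[0.806, -0.592, -0.003], [-0.592, -0.806, -0.004], [-0.0, 0.005, -1.0]]
wrist_force: [-6.3, -12.0, 1.3]
opening: -0.0006
```

carry_out([
  [[-0.2,-0.7,0],[0,0,0]],
  [[-0.2,-1.4,0],[0,0,0]],
  [[-0.2,-1.4,0],[0,0,0]],
])

```text
time_s: 27.45
eef_pos: [0.4222, -0.1186, 0.2637]
orientation: [[0.806, -0.592, -0.004], [-0.592, -0.806, -0.006], [0.0, 0.007, -1.0]]
wrist_force: [-8.7, -14.9, 1.9]
opening: 0.0001
```

Run:
```python
from h import *
rel([.42,-.12,.26],-216)
c=save('w18','wrist')
```

```text
shift [-1.   2.5  3.7] turn [ 0.0055 -0.0056  1.5656] | f [ -8.7 -14.9   1.9] tq [-2.36  1.35 -0.07] pos [ 0.4222 -0.1186  0.2637] t 27.45 op 8.14136262773166e-05
```

View pics/w18.png

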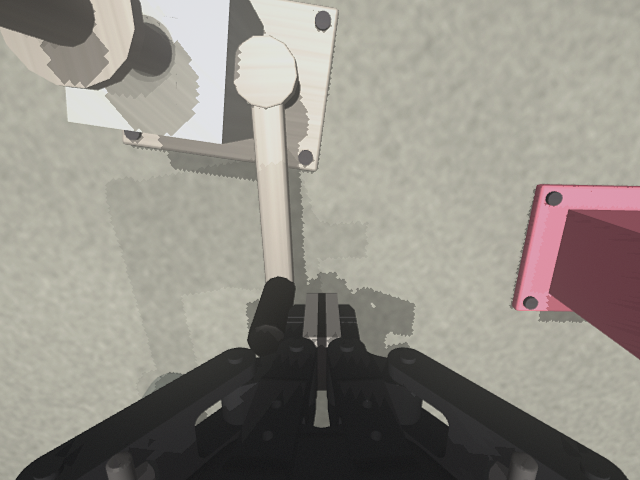

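The force rose to 17 N and the knob has nearly stopped moving, so the lever is at the end of its travel. I back off, lift away and check.

carry_out([
  [[0,2,0],[0,0,0]],
  [[0,5,0],[0,0,0]],
  [[0,12,0],[0,0,0]],
  [[0,25,0],[0,0,0]],
  [[0,30,0],[0,0,0]],
  [[0,30,0],[0,0,0]],
  [[0,30,-40],[0,0,0]],
  [[0,30,-85],[0,0,0]],
  [[0,30,-130],[0,0,0]],
  [[0,30,-150],[0,0,0]],
  [[0,30,-150],[0,0,0]],
])

```text
time_s: 28.6
eef_pos: [0.4066, -0.1408, 0.4177]
orientation: [[0.806, -0.592, 0.007], [-0.592, -0.806, -0.003], [0.008, -0.001, -1.0]]
wrist_force: [0.5, -0.1, -0.0]
opening: -0.0004
```

Run:
```python
from h import *
c=save('s19','side');t=save('t19','top');w=save('w19','wrist')
for ph in (-205,-210,-214.8): print(ph,[w2px(q,[*lev(ph,0,0)[:2],.115]).round(1) for q in (c,t,w)])
s=get_state();print(s['eef_pos'],s['wrist_force'],s['time_s'])
cv2.imwrite('pics/c19.png',np.hstack([cv2.resize(c['pixels'][130:260,300:440,::-1],(420,390)),cv2.resize(t['pixels'][190:320,350:475,::-1],(375,390))]))
```

```text
-205 [array([409. , 204.8]), array([401.4, 314.1]), array([283.7, 228.7])]
-210 [array([405.6, 206.2]), array([397.4, 311.9]), array([272.7, 230.3])]
-214.8 [array([402. , 207.4]), array([393.6, 309.4]), array([262.1, 231. ])]
[ 0.40530239 -0.14032298  0.41225403] [ 0.41234971  0.79315406 -0.32635462] 28.75
```

View pics/c19.png

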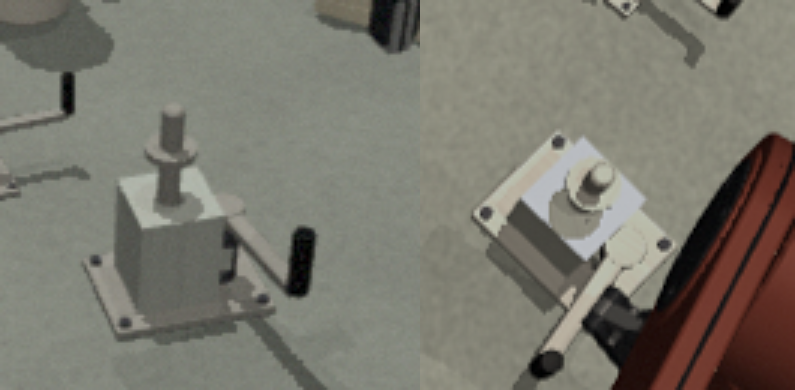

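View pics/w19.png

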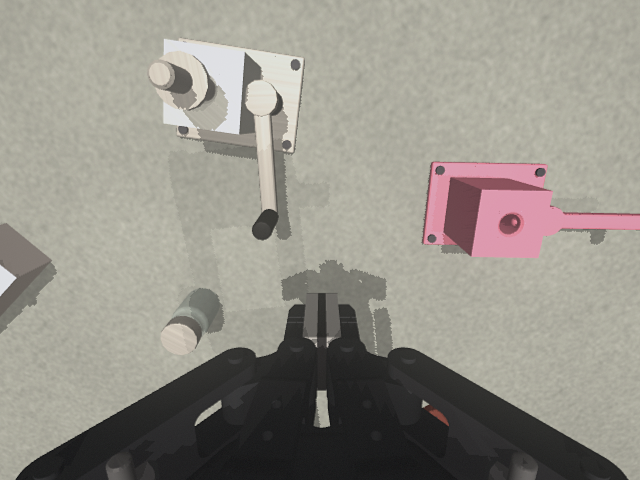

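Run:
```python
from h import *
for n in ('wrist','side'):
    c=camera(n);u,v=(161,72) if n=='wrist' else w2px(c,[.546,-.13,.159]).round().astype(int)
    d=c['depth'][v-1:v+2,u-1:u+2]; print(n,px2w(c,u,v,d=float(np.median(d))))
print(get_state()['wrist_force'].round(1))
hand_in()
```

```text
wrist [ 0.54595996 -0.13003568  0.16010349]
side [ 0.54492849 -0.12874315  0.15940063]
[ 0.4 -0.5 -0. ]
the job is handed in; nothing more can be done
```

I moved the round post from the storage block into the large grey clamp, swung the lever fully closed, and handed the job in at about 29 s of the 67 s allowed.

- **Seating the post:** I eased it down past a drag of about 2 to 3 N. At roughly 39 mm below the mouth the tool stopped moving and the force began to rise. It reached 26 N against the 35 N limit, because I sent four small pushes in a row before reading the result. I then relaxed to about 7 N and let go.
- **Closing the lever:** I pushed the knob round its arc with the shut fingers at 5 to 8 N. The force rose to 17 N at the end of travel, against the 40 N limit.
- **Post check:** Depth from two cameras puts the top of the stub at z 0.159 to 0.160 m. The expected height is 0.159 m, which is within camera accuracy of the foot still being on the stop. The post looked upright and centred.
- **Lever check:** The knob sat within a few pixels of its predicted closed position in the side, top and wrist views.
- **Bystanders and arm:** The arm went nowhere near the cup or shaker. The hex post was clear in every picture I looked at, though I did not measure its position again at the end. The arm was clear of everything, with the wrist force near zero.

No check failed. Before the insertion, the first wrist-view and side-view estimates of where the bar stood over the bore disagreed by about 2 to 3 mm. They agreed after a closer look and a 1.4 mm correction.

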